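Change over the die inserts of a shock-service bench press fixture

TASK

Change the die: the red insert is in the fixture with the yellow bar, but the next job needs the blue one there, slid in under the bar, tongue first, fully home against the stop. The red and green inserts must end lying flat and lengthwise in the trays of their own colours, which now hold the wrong inserts; the empty grey tray is free for laying one aside on the way. Do not disturb the coil spring or the grease jar standing behind.

Things in the scene. Friction and masses are not known exactly. Their poses are not given: they have to be found in the camera images.
- insert_red: Red die insert, loose, 0.13-0.22 kg: plate 96 (x) x 44 (y) x 10 mm; on it an upright grip rib 24 (x) x 18 (y) mm, centred 30 mm from the origin towards -x, from 10 to 50 mm above the underside; round steel die face on the other half, the tongue (+x). Origin: centre of the plate's underside. Starts in the bridge; must be drawn out along the bridge's -x, at least 75 mm, before lifting.
- insert_green: Green die insert, loose, 0.13-0.22 kg: plate 96 (x) x 44 (y) x 10 mm; on it an upright grip rib 24 (x) x 18 (y) mm, centred 30 mm from the origin towards -x, from 10 to 50 mm above the underside; round steel die face on the other half, the tongue (+x). Origin: centre of the plate's underside. Starts in the red tray, its x within 0.05 rad of the tray's.
- insert_blue: Blue die insert, loose, 0.13-0.22 kg: plate 96 (x) x 44 (y) x 10 mm; on it an upright grip rib 24 (x) x 18 (y) mm, centred 30 mm from the origin towards -x, from 10 to 50 mm above the underside; round steel die face on the other half, the tongue (+x). Origin: centre of the plate's underside. Starts in the green tray, x within 0.05 rad of its x. Home in the bridge: origin at x -3, y 0, z 6 mm of the bridge.
- bridge: Fixed dark steel fixture on the bench: base x -50 to +60, y +-50, 6 mm thick, on which an insert slides. Between two rails (x -10 to +60, 24 mm high) a slot 52 mm wide, open to -x (the robot's side), ends at a stop at x +45. Yellow bar across: x -5 to +25, y +-49, 24 to 38 mm above the bench (bolt heads to 43). Origin: on the bench, on the slot's midline; x points into the slot.
- tray_red: Red tray, fixed, 124 (x) x 72 (y) mm outside, floor 4 mm thick, rim 4 mm thick and standing 6 mm above the floor (top at 10 mm); inside 116 x 64 mm, so an insert laid lengthwise has 10 mm to spare on every side. Origin: centre of its underside, x along its length. The red insert belongs in it, lengthwise, either way round.
- tray_green: Green tray, fixed, 124 (x) x 72 (y) mm outside, floor 4 mm thick, rim 4 mm thick and standing 6 mm above the floor (top at 10 mm); inside 116 x 64 mm, so an insert laid lengthwise has 10 mm to spare on every side. Origin: centre of its underside, x along its length. The green insert belongs in it, lengthwise, either way round.
- tray_grey: Grey tray, fixed, 124 (x) x 72 (y) mm outside, floor 4 mm thick, rim 4 mm thick and standing 6 mm above the floor (top at 10 mm); inside 116 x 64 mm, so an insert laid lengthwise has 10 mm to spare on every side. Origin: centre of its underside, x along its length. Empty at the start: a free place to lay an insert aside.
- spring: White coil spring standing upright, 60 mm across, 85 mm tall, loose, behind the work area (+x side). Origin: centre of its foot. To be left alone.
- jar: Grease jar with a yellow cap, 54 mm across, 65 mm tall, loose, behind the work area. Origin: centre of its foot. To be left alone.
Things that resemble listed ones, but are neither listed nor needed, are in the scene too. Of the things that look like the insert_blue, take the one that is farthest to the robot's right at the start. There is more than one size of the insert_red; the one meant has the size given above.

How it is judged:
By the outcome, as a careful person would: the job done as asked, in the order asked, and still so for the second after the job is handed in, with the robot touching nothing.
It also fails if it takes over 109 s, if anything falls off the work surface, if the arm or the gripper's body presses on something with over 40 N, if the wrist force passes 120 N, or if a joint passes its speed limit or range.

ROBOT

A 6-joint arm with a two-finger parallel gripper is mounted at the origin on the work surface. World frame = base frame: x ahead of the robot, y to its left, z up, the work surface at z = 0. Lengths are in m, angles in degrees, forces in N, time in s.
With the tool pointing down it reaches from about 0.4 to 0.825 m from the base axis. Payload 7 kg.
Tool frame: the origin (TCP) lies at the very end of the fingers, on their centre line; the grasp point (between the pads) lies 19 mm behind it (r.hold_point_z is the distance from the TCP to the grasp point, in m); z points along the fingers, y is the line along which they close (so a half turn about z gives the same grasp; the last joint's range is limited). The gripper opens to 88 mm and grips with 3 to 60 N. Pads are 19 mm wide; open, the fingers measure 130 mm over their backs; the gripper's body (78 mm by 193 mm) begins 47 mm behind the grasp point.
Start: joints at [-56.087, 20.546, 0.682, 0, -70.136, -16.507], TCP at [0.202, -0.644, 0.201] pointing down, gripper open.
Joint ranges: [-176.03, 176.03], [-82.01, 121.73], [-58.28, 71.71], [-173.87, 95.51], [-174.79, -0.11], [-173.66, 173.66]. Speed limits (degrees/s): [136.94, 136.94, 172.46, 180, 180, 180].

INTERFACE

Orientations are given as [roll, pitch, yaw] about the fixed x, y, z axes, in that order (R = Rz(yaw) Ry(pitch) Rx(roll)).
In Python, from plant import telemetry, vision, workorder, r gives the robot as it stands.
- The arm moves only by the tool move_arm, never from a script. Its argument "plan" is a list of rows, each a list of 7 numbers: the opening, from -1 (shut) to 1 (fully open), so that 0 is half open, then the shift along the world's x, y, z in m, then the turn, a rotation vector about the world's x, y, z in degrees. In form: [[fingers, dx, dy, dz, ax, ay, az], ...]. A call has 1 to 20 rows; each row shifts and turns the commanded pose from where the row before left it; what a row does not reach is not made up. A row lasts 1/8 s, in which the tool goes at most 62.5 mm and 10.7 degrees, less where a joint would pass 70% of its speed; a pose out of reach is approached as far as the arm can. A call is refused whole if a number of a shift passes 0.0625 or a number of a turn 10.7, either way. A call with a gripper value outside its range is refused whole. The fingers move at their own pace and stop on an object; "force" is the grip in N (left out, the last holds). Time passes only in rows, so rows that do not move let the fingers close. It gives the time, the measured TCP pose, the force, the opening and the grip force at its end, in the units of the state.
- telemetry.get_state(): the state, without advancing time (a new reading comes with each control period).
- vision.capture(name): name is "scene" or "side" or "wrist"; returns a dict with "img" (384x512x3 uint8, red, green, blue), "depth" (384x512 float32, m along the optical axis (not along the pixel's ray), 0 where there is no reading), "intrinsics" (3x3 intrinsics, pixels), "R" (3x3) and "t" (3): a world point X has camera coordinates R X + t. Camera axes: x right, y down, z forward; pixel columns grow to the right and rows downward; lengths in m; the calibration is good to about 2 mm. A picture is of the moment at which its call begins.
- workorder.close_job(): hands the job in; it is judged then, once.
The state is a dict: "time_s": time; "joints": joint angles; "qd": joint speeds; "joint_torque": joint torques, N m; "tcp_pos": TCP position; "eef_rot": TCP orientation; "contact_force": force on the tool from outside, world axes, zero at the start; "moment": the same for the moment, N m; "gripper_width": finger opening in m; "gripper_force": force on a finger pad.
Only numpy, scipy, OpenCV 4.12 (cv2) and the standard library are available. Lean on these libraries where they do the work, as an engineer would, in place of code of your own. Each camera call takes 0.05 s, during which the arm holds its last target. There are 200 camera calls.

## Working session

There is one attempt and no reset: what is moved stays moved. The work goes in short steps, Python scripts to look and compute and a tool call to move; the robot and the scene stay as the last step left them, time stands still between calls to the robot, and variables do not carry over. Pictures are saved under pics/ and viewed, at most 14 in all, crops included, and the job is handed in when it is done.

Besides the shell and the picture viewer there is one more tool, called after "Call:" as a command line: name --pt "numbers of a row" for each row, then --argument value for the rest. move_arm: Moves the arm, as the interface text tells. Its arguments: {"type":"object","properties":{"plan":{"type":"array"},"force":{"type":"number"}},"required":["plan"]}

```bash
mkdir -p pics; cat > h.py <<'E'
import numpy as np, cv2
from plant import telemetry, vision, workorder, r
def cap(n):
    c=vision.capture(n); np.savez(f'{n}.npz',**{k:c[k] for k in('img','depth','intrinsics','R','t')}); return c
def cloud(c):
    K=np.array(c['intrinsics']);d=c['depth'];v,u=np.mgrid[:d.shape[0],:d.shape[1]]
    P=np.stack([(u-K[0,2])/K[0,0]*d,(v-K[1,2])/K[1,1]*d,d],-1)
    return (P-np.array(c['t']))@np.array(c['R'])
def ray(c,u,v,z):
    K=np.array(c['intrinsics']);R=np.array(c['R']);o=-R.T@np.array(c['t'])
    d=R.T@np.linalg.solve(K,np.array([u,v,1.]));return o+d*(z-o[2])/d[2]
E
python3 - <<'E'
from h import *
for n in('scene','side'):
    c=cap(n); cv2.imwrite(f'pics/{n}0.png',cv2.resize(c['img'][:,:,::-1],(800,600)))
    print(n,-np.array(c['R']).T@np.array(c['t']),np.array(c['R'])[2],(c['depth']>0).mean())
print(telemetry.get_state())
E
```

```text
scene [ 1.10460799 -0.36583513  0.6117311 ] [-0.62733874  0.47807205 -0.61473019] 0.996124267578125
side [0.45210531 0.68641319 0.73737765] [ 0.08485213 -0.65904293 -0.74730351] 0.9961090087890625
{'time_s': 0.1, 'joints': array([-5.60862806e+01,  2.05886537e+01,  6.39467766e-01, -1.65079811e-02,
       -7.01368425e+01, -1.65073067e+01]), 'qd': array([ 0.01523922, -0.13182128,  0.14251305,  0.08478853, -0.11195763,
        0.0399168 ]), 'joint_torque': array([-3.26127563e-03, -5.84162664e+01,  2.93748540e+01,  7.01573879e+00,
        1.00469420e-02, -8.46623448e-05]), 'tcp_pos': array([ 0.20174977, -0.64364619,  0.20000873]), 'eef_rot': array([ 1.79913107e+02, -9.56627747e-03, -1.62599201e+02]), 'contact_force': array([ 0.15915419, -0.69648205, -0.83901702]), 'moment': array([ 0.00530889, -0.01879962, -0.00998211]), 'gripper_force': 0.0, 'gripper_width': 0.08764765451293716}
```

View pics/scene0.png

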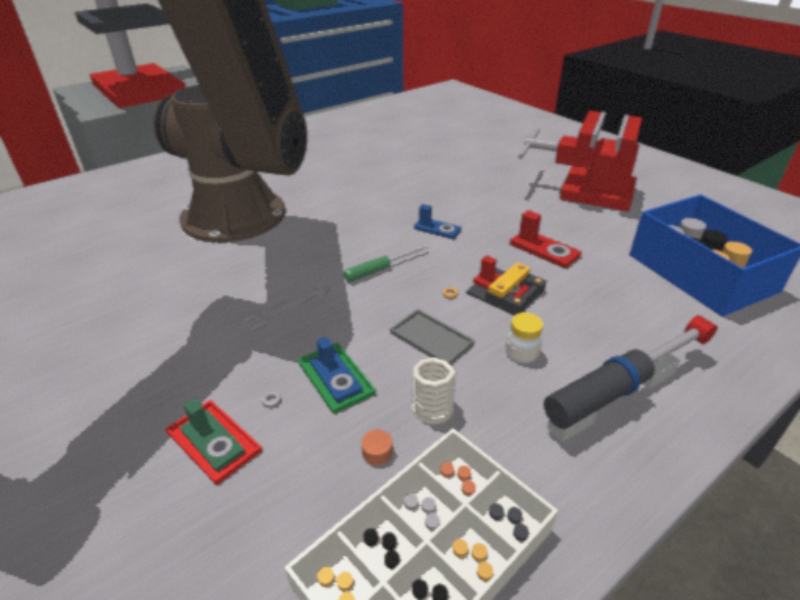

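View pics/side0.png

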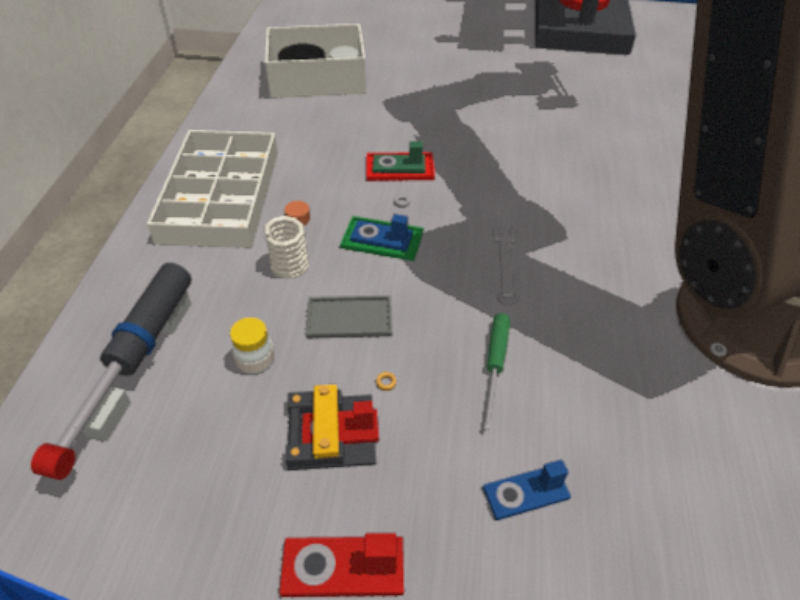

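The scene view shows the real objects. The red tray with the green insert is at about (213,440), the green tray with the blue insert at (337,376), the grey tray at (432,337) and the bridge with the red insert at (507,283). Decoys are the blue insert at (438,225), the larger red one at (545,240), and others. The side view agrees: red tray (400,165), green tray (382,237), grey tray (348,316), bridge (332,425), spring (287,247) and jar (252,345).

```bash
cat > m.py <<'E'
from h import *
def hsvmask(img,col):
    h,s,v=cv2.split(cv2.cvtColor(img,cv2.COLOR_RGB2HSV))
    return {'red':((h<7)|(h>172))&(s>150)&(v>60),'green':(h>45)&(h<95)&(s>70)&(v>25),'blue':(h>100)&(h<125)&(s>110)&(v>30),
     'yellow':(h>18)&(h<32)&(s>150)&(v>90),'grey':(s<60)&(v<115)&(v>50),'dark':(v<75)&(s<80)}[col]
def rect(P):
    (c,wh,a)=cv2.minAreaRect((P[:,:2]*1000).astype(np.float32))
    w,h=wh
    if w<h: w,h=h,w;a+=90
    return np.round([c[0],c[1],w,h,(a+90)%180-90],1)
def measure(cs):
    for col,lo,hi,x0,x1,y0,y1 in Q:
        for n,c in cs.items():
            P=cloud(c);m=hsvmask(c['img'],col)&(P[...,2]>lo)&(P[...,2]<hi)&(P[...,0]>x0)&(P[...,0]<x1)&(P[...,1]>y0)&(P[...,1]<y1)
            k,l,st,_=cv2.connectedComponentsWithStats(m.astype(np.uint8))
            for i in range(1,k):
                if st[i,4]>=25: p=P[l==i]; print(col,n,st[i,4],'z',np.round(np.percentile(p[:,2],[10,50,90])*1000,1),rect(p),np.round(p[:,:2].mean(0)*1000,1))
E
python3 - <<'E'
import m; from m import *
cs={n:dict(np.load(n+'.npz')) for n in('scene','side')}
B=(.25,.9,-.6,.5)
print('rib/high');m.Q=[(c,.045,.062)+B for c in('red','green','blue')];measure(cs)
print('low');m.Q=[(c,.003,.03)+B for c in('red','green','blue')]+[('grey',.001,.014)+B,('yellow',.03,.045)+B,('dark',.003,.03)+B];measure(cs)
E
```

```text
rib/high
red scene 47 z [47.  54.4 60.6] [503.  424.5  30.8  12.8  30.5] [503.9 424.9]
red scene 44 z [47.5 54.3 56.8] [547.  263.1  22.7  15.4   6.4] [549.1 261.6]
red scene 35 z [48.6 54.8 60.6] [898.6 376.5  19.7  12.7  50.4] [896.8 374.2]
red side 123 z [47.9 55.9 58.1] [546.  265.6  21.6  18.7  12.1] [545.7 268.3]
red side 167 z [47.2 56.  61.1] [877.4 395.5  42.4  22.1  44.7] [877.3 395.1]
red side 76 z [47.4 53.8 61.1] [495.7 445.4  31.    1.8   8.6] [495.3 445.4]
green scene 91 z [48.4 53.7 55.8] [ 549.8 -294.4   24.8   15.8    7.7] [ 552.4 -294.8]
green side 44 z [47.  53.8 56.4] [ 549.3 -292.7   20.3   17.1  -82.5] [ 548.5 -289.2]
blue scene 71 z [47.6 54.  55.6] [551.5 -90.3  23.7  16.1  -7.8] [553.9 -91.2]
blue side 62 z [46.6 54.  56. ] [549.4 -88.   21.6  17.4  -9.6] [550.3 -84.8]
blue side 32 z [49.  55.2 61.3] [841.2 209.   12.4   7.5  53.9] [842.2 209.6]
blue side 119 z [47.7 50.3 51.7] [311.8 310.5  22.4  17.1  26.5] [312.4 311.6]
low
red scene 359 z [ 7.8 14.4 18. ] [540.7 436.4 131.4  57.4  10.2] [541.  426.6]
red scene 91 z [12.9 17.5 25.9] [546.8 264.7  43.2  30
[... 3347 characters left out ...]
38.4 40.1] [593.7 271.7  92.6  29.4 -77.5] [596.5 267.8]
yellow side 643 z [36.4 38.6 40.3] [591.5 276.7  96.7  29.5 -77.2] [591.3 279.7]
dark scene 273 z [ 6.5 14.4 23.3] [602.8 272.6  92.   80.9 -76.8] [621.9 259.5]
dark scene 73 z [11.  13.1 14.7] [ 825.2 -199.4   15.7   14.6  -37.8] [ 825.9 -200. ]
dark scene 144 z [11.1 13.2 14.7] [ 851.6 -191.1   36.    13.5  -27. ] [ 852.4 -191.6]
dark side 48 z [3.7 5.1 7.6] [591.4 117.9  83.    4.3  10.2] [593.8 118.1]
dark side 819 z [ 5.4 17.3 25. ] [588.3 276.9 108.2  96.6  12.2] [600.  298.5]
dark side 93 z [ 5.1  7.2 24.2] [568.6 226.8  42.5  19.   30.8] [573.1 231.6]
dark side 64 z [14.  15.8 17.2] [569.  444.7  19.8  18.1  -2.1] [570.4 445.2]
```

Call:
move_arm --pt "0.2 0.035 0.049 0 0 0 -2.4" --pt "0.2 0.035 0.049 0 0 0 -2.4" --pt "0.2 0.035 0.049 0 0 0 0" --pt "0.2 0.035 0.049 0 0 0 0" --pt "0.2 0.035 0.049 0 0 0 0" --pt "0.2 0.035 0.049 0 0 0 0" --pt "0.2 0.038 0.05 0 0 0 0" --pt "0.2 0.01 0.0565 0 0 0 0" --pt "0.2 0.01 0.0565 0 0 0 0" --pt "0.2 0.01 0.0565 0 0 0 0" --pt "0.2 0.01 0.0565 0 0 0 0" --pt "0.2 0.01 0.0565 0 0 0 0" --pt "0.2 0.01 0.0565 0 0 0 0" --pt "0.2 0.01 0.0565 0 0 0 0" --pt "0.2 0.01 0.0565 0 0 0 0" --pt "0.2 0.01 0.0565 0 0 0 0" --pt "0.2 0.006 0.0565 0 0 0 0" --pt "0.2 0 0 -0.01 0 0 0" --force 40

```text
time_s: 2.35
tcp_pos: [0.546, 0.2683, 0.1901]
eef_rot: [180.0, 0.0, -167.2]
contact_force: [-0.7, -0.7, -0.1]
gripper_width: 0.0527
gripper_force: 0.0
```

```bash
python3 - <<'E'
import m; from m import *
c=cap('wrist'); cv2.imwrite('pics/w1.png',cv2.resize(c['img'][:,:,::-1],(640,480)))
s=telemetry.get_state();print(s['time_s'],s['tcp_pos'],s['eef_rot'],s['contact_force'],s['gripper_width'])
B=(.4,.75,.1,.36);cs={'wrist':c}
m.Q=[('red',.047,.062)+B,('red',.010,.022)+B,('yellow',.034,.045)+B,('dark',.002,.03)+B,('dark',.02,.028)+B,('grey',.002,.014)+B];measure(cs)
E
```

```text
2.4 [0.54469222 0.26592949 0.1882119 ] [-1.79946267e+02 -1.70635284e-01 -1.67278106e+02] [-2.06242485  0.26658881 -2.48219642] 0.05262938807622518
red wrist 388 z [55.  56.2 57.2] [546.2 267.2  24.   17.5  12.4] [545.5 267. ]
red wrist 1098 z [15.2 16.3 17.3] [554.9 269.2  54.1  43.3  13.9] [553.8 269.3]
red wrist 134 z [15.6 16.4 17.3] [619.1 284.3  42.2   5.5 -76.6] [619.2 284.2]
yellow wrist 1809 z [37.2 38.3 39.3] [591.9 277.2  97.   29.5 -77.2] [590.7 276.9]
dark wrist 131 z [4.2 6.2 8.1] [593.6 120.5 119.7   1.5  10.5] [590.2 119.8]
dark wrist 436 z [ 5.4  6.6 15.6] [547.3 304.8  44.8  23.7  14.5] [542.6 305. ]
dark wrist 279 z [10.5 19.1 24.8] [625.6 295.   74.2  26.8 -75.7] [625.1 300.1]
dark wrist 76 z [23.3 24.4 25.2] [637.8 250.3  21.3  20.1  10.6] [642.6 248.7]
dark wrist 105 z [23.5 24.4 25.3] [619.  321.2  26.8  20.1  14.6] [623.2 324.6]
dark wrist 75 z [23.4 24.4 25.2] [637.8 250.3  21.3  20.1  10.6] [642.7 248.6]
grey wrist 266 z [ 3.2  6.6 10. ] [593.7 120.5 122.7   1.5  10.5] [590.3 119.9]
grey wrist 730 z [5.4 6.4 7.4] [566.2 234.2  50.5  25.9  12.1] [562.6 234. ]
grey wrist 717 z [5.4 6.4 7.4] [550.2 305.6  50.5  26.8  12.9] [545.6 304.3]
grey wrist 25 z [5.2 7.1 8.7] [654.9 112.8  25.2   1.1 -80.5] [654.6 114.1]
```

View pics/w1.png

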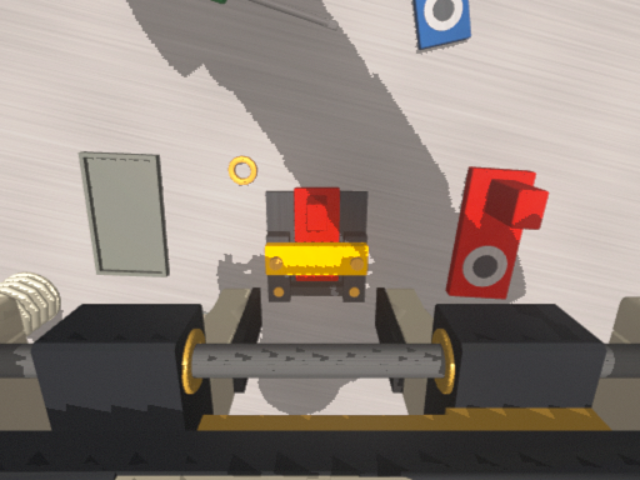

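The wrist view shows the bridge and red rib centred near (317,215), level with the fingers, the grey tray at (127,214), and the bigger red decoy off to the right at (500,235). Nothing is in the way of the descent.

Call:
move_arm --pt "0.2 0.001 0.0015 -0.0415 0 0 0" --pt "0.2 0 0 -0.0415 0 0 0" --pt "0.2 0 0 -0.0415 0 0 0" --pt "0.2 0 0 -0.0415 0 0 0" --pt "-1 0 0 0 0 0 0" --pt "-1 0 0 0 0 0 0" --pt "-1 0 0 0 0 0 0" --pt "-1 0 0 0 0 0 0" --pt "-1 0 0 0 0 0 0" --force 40

```text
time_s: 3.52
tcp_pos: [0.5473, 0.267, 0.0262]
eef_rot: [179.9, 0.1, -167.4]
contact_force: [-1.8, 1.3, 7.3]
gripper_width: 0.017
gripper_force: 40.0
```

Call:
move_arm --pt "-1 -0.0155 -0.0035 0.0005 0 0 0" --pt "-1 -0.0155 -0.0035 0 0 0 0" --pt "-1 -0.0155 -0.0035 0 0 0 0" --pt "-1 -0.0155 -0.0035 0 0 0 0" --pt "-1 -0.0155 -0.0035 0 0 0 0" --pt "-1 -0.0155 -0.0035 0 0 0 0" --pt "-1 0 0 0 0 0 0"

```text
time_s: 4.4
tcp_pos: [0.4518, 0.2443, 0.0251]
eef_rot: [-180.0, -0.1, -167.4]
contact_force: [0.0, 0.6, -1.4]
gripper_width: 0.017
gripper_force: 40.0
```

```bash
python3 - <<'E'
import m; from m import *
s=telemetry.get_state();print(s['time_s'],s['tcp_pos'],s['eef_rot'],s['contact_force'],s['gripper_width'])
c=cap('side');B=(.38,.75,.15,.36)
m.Q=[('red',.010,.024)+B,('yellow',.034,.045)+B];measure({'side':c})
E
```

```text
4.4 [0.451805   0.24428914 0.02508861] [-1.79962012e+02 -9.47916991e-02 -1.67371428e+02] [ 0.01170802  0.64612898 -1.43211596] 0.016959722967710086
red side 283 z [12.5 14.8 16.4] [500.6 254.7  51.5  44.   12.8] [501.5 257.7]
yellow side 633 z [36.9 38.6 40.5] [591.5 277.3  95.4  29.2 -77. ] [591.1 280.4]
```

Call:
move_arm --pt "-1 0 0 0.02 0 0 0" --pt "-1 0 0 0.03 0 0 0" --pt "-1 0.024 -0.0333 0.01 0 0 -1.2" --pt "-1 0.024 -0.0333 0 0 0 -1.1" --pt "-1 0.024 -0.0333 0 0 0 0" --pt "-1 0.024 -0.0333 0 0 0 0" --pt "-1 0.024 -0.0333 0 0 0 0" --pt "-1 0 0 0 0 0 0" --pt "-1 0 0 -0.03 0 0 0" --pt "-1 0 0 -0.02 0 0 0" --pt "-1 0 0 -0.007 0 0 0" --pt "-1 0 0 -0.003 0 0 0"

```text
time_s: 5.95
tcp_pos: [0.5738, 0.079, 0.0253]
eef_rot: [-180.0, -0.0, -169.7]
contact_force: [-0.2, -0.8, -1.6]
gripper_width: 0.0172
gripper_force: 40.0
```

Call:
move_arm --pt "-1 0 0 -0.002 0 0 0" --pt "-1 0 0 0 0 0 0"

```text
time_s: 6.2
tcp_pos: [0.5741, 0.0791, 0.0244]
eef_rot: [180.0, 0.1, -169.7]
contact_force: [-2.1, 0.6, 1.8]
gripper_width: 0.0171
gripper_force: 40.0
```

Call:
move_arm --pt "-1 0 0 -0.001 0 0 0" --pt "0.2 0 0 0 0 0 0" --pt "0.2 0 0 0 0 0 0" --pt "0.2 0 0 0 0 0 0" --pt "0.2 0 0 0.05 0 0 0" --pt "0.2 0 0 0.05 0 0 0" --pt "0.2 -0.006 -0.042 0.04 0 0 -8" --pt "0.2 -0.006 -0.042 0.03 0 0 -9.3" --pt "0.2 -0.006 -0.042 0 0 0 0" --pt "0.2 -0.006 -0.042 0 0 0 0" --pt "0.2 0 0 0 0 0 0"

```text
time_s: 7.58
tcp_pos: [0.549, -0.0916, 0.1924]
eef_rot: [-180.0, -0.0, 172.8]
contact_force: [-0.3, 1.0, -0.4]
gripper_width: 0.0525
gripper_force: 0.0
```

```bash
python3 - <<'E'
import m; from m import *
s=telemetry.get_state();print(s['time_s'],s['tcp_pos'],s['eef_rot'],s['contact_force'],s['gripper_width'])
c=cap('wrist');B=(.45,.7,-.16,.15);cs={'wrist':c,'side':cap('side')}
m.Q=[('blue',.047,.062)+B,('blue',.010,.022)+B,('green',.007,.014)+B,('red',.047,.062)+B,('red',.010,.022)+B,('grey',.003,.012)+B];measure(cs)
E
```

```text
7.575 [ 0.54904856 -0.09164503  0.19238541] [-1.79990963e+02 -4.75228024e-03  1.72825055e+02] [-0.26830493  1.00503959 -0.39909714] 0.05248597992800237
blue wrist 379 z [52.9 54.2 55.3] [550.7 -87.6  24.1  17.6  -6.8] [549.8 -87.4]
blue side 52 z [49.6 54.1 56.6] [550.1 -87.9  21.3  17.3  -5.9] [550.6 -85.5]
blue wrist 1548 z [13.4 14.3 15.3] [580.  -90.8  95.   42.7  -6.1] [575.4 -90.3]
blue side 294 z [12.6 14.9 17.1] [579.8 -91.5  93.5  45.7  -4.8] [576.5 -85.4]
green wrist 1011 z [ 9.  10.3 11.3] [579.2 -89.9 124.4  71.9  -5.2] [576.8 -90. ]
green side 249 z [ 7.6 10.2 12.4] [578.6 -90.4 124.3  74.2  -5.5] [579.7 -84.4]
red wrist 410 z [50.8 54.2 55.1] [572.6  78.9  24.1  17.9  11.7] [571.8  77.8]
red side 66 z [49.9 53.9 55.9] [573.7  80.2  21.8  16.5  17.6] [572.6  81.7]
red wrist 1528 z [13.2 14.4 15.5] [601.9  84.5  96.   44.2  10.4] [599.2  79.5]
red side 408 z [12.8 14.7 16.7] [602.7  84.   94.   44.6  11.3] [600.1  88.7]
grey wrist 2404 z [ 3.8  5.4 10.7] [600.6  85.2 125.   72.9  10.5] [592.5  86.7]
grey side 525 z [ 3.7  6.5 11. ] [602.8  84.8 129.8  74.4  10.6] [595.2  90.7]
```

Call:
move_arm --pt "0.2 0.0015 0.003 -0.042 0 0 0.7" --pt "0.2 0 0 -0.042 0 0 0" --pt "0.2 0 0 -0.042 0 0 0" --pt "0.2 0 0 -0.042 0 0 0" --pt "-1 0 0 0 0 0 0" --pt "-1 0 0 0 0 0 0" --pt "-1 0 0 0 0 0 0" --pt "-1 0 0 0 0 0 0" --pt "-1 0 0 0 0 0 0" --force 45

```text
time_s: 8.8
tcp_pos: [0.5521, -0.0866, 0.0257]
eef_rot: [180.0, 0.1, 173.7]
contact_force: [-0.5, -2.5, 5.8]
gripper_width: 0.0168
gripper_force: 45.0
```

```bash
python3 - <<'E'
import m; from m import *
import time
for i in range(3):
    cap('scene');s=telemetry.get_state();print(s['time_s'],s['tcp_pos'],s['eef_rot'],s['contact_force'],s['gripper_width'])
E
```

```text
8.85 [ 0.55213058 -0.08660555  0.02567771] [-1.79998303e+02  1.23855770e-01  1.73727683e+02] [-0.63664251 -2.55026614  6.61069889] 0.016411532009518948
8.9 [ 0.55213486 -0.08664273  0.02567577] [-1.79996817e+02  1.22919073e-01  1.73723414e+02] [-0.7073428  -2.5279311   7.37470342] 0.016512413065420006
8.95 [ 0.55212012 -0.08663627  0.0256651 ] [-1.79995671e+02  1.18155093e-01  1.73724267e+02] [-0.7105015  -2.24801832  6.7275217 ] 0.016577050106693796
```

Call:
move_arm --pt "-1 0 0 0.02 0 0 0" --pt "-1 0 0 0.03 0 0 0" --pt "-1 0 0 0.03 0 0 0" --pt "-1 -0.01025 0.042 0 0 0 4" --pt "-1 -0.01025 0.042 0 0 0 5" --pt "-1 -0.01025 0.042 0 0 0 5" --pt "-1 -0.01025 0.042 0 0 0 5" --pt "-1 -0.01025 0.042 0 0 0 0" --pt "-1 -0.01025 0.042 0 0 0 0" --pt "-1 -0.01025 0.042 0 0 0 0" --pt "-1 -0.01025 0.042 0 0 0 0" --pt "-1 0 0 0 0 0 0" --pt "-1 0 0 -0.03 0 0 0" --pt "-1 0 0 -0.03 0 0 0" --pt "-1 0 0 0 0 0 0"

```text
time_s: 10.82
tcp_pos: [0.4676, 0.2475, 0.0424]
eef_rot: [-179.8, -0.3, -167.4]
contact_force: [0.0, 0.0, -0.3]
gripper_width: 0.0165
gripper_force: 45.0
```

```bash
cat > b.py <<'E'
import m; from m import *
s=telemetry.get_state();print(s['time_s'],s['tcp_pos'],s['eef_rot'],s['contact_force'],s['gripper_width'])
B=(.38,.72,.15,.36);cs={n:cap(n) for n in('wrist','side','scene')}
m.Q=[('blue',.02,.07)+B,('blue',.008,.03)+B,('yellow',.034,.042)+B];measure(cs)
E
cat > pic.py <<'E'
import sys;from h import *
n,f=sys.argv[1:];c=np.load(n+'.npz');cv2.imwrite(f'pics/{f}.png',cv2.resize(c['img'][:,:,::-1],(640,480)))
E
python3 b.py; python3 pic.py wrist w2
```

```text
10.825 [0.46764996 0.24754059 0.04243874] [-179.84871898   -0.25953488 -167.35611905] [ 0.03865401  0.02038425 -0.33636958] 0.016531261548921164
blue wrist 2357 z [30.2 32.1 59.7] [461.8 245.   43.1  28.4 -78.8] [457.4 243.9]
blue wrist 233 z [29.4 30.2 31.1] [538.5 264.   27.3   7.  -79.7] [538.3 263.3]
blue side 264 z [28.6 32.  33.9] [520.4 256.8  46.7  46.   12.1] [522. 262.]
blue scene 248 z [30.4 34.4 52.9] [497.8 249.9  96.3  42.1  12.4] [493.4 243.1]
blue wrist 325 z [ 9.2 10.3 11.2] [385.  332.3  27.1  10.1 -89.5] [383.6 329.2]
blue wrist 151 z [25.4 27.8 29.6] [448.7 242.   41.3   1.2 -78.1] [448.4 243.3]
blue wrist 53 z [28.8 29.5 29.9] [536.9 271.3  12.6   5.6 -80.9] [536.6 272.3]
blue side 40 z [23.9 27.7 29.8] [518.6 277.7  40.9   4.3  11.3] [519.8 278.3]
blue side 47 z [ 9.1 10.1 12.1] [384.7 332.3  26.    9.4  89.7] [383.6 329.9]
yellow side 611 z [36.9 38.5 40.1] [591.6 276.6  96.5  29.1 -77.1] [591.1 280. ]
yellow scene 205 z [36.4 38.5 39.8] [593.4 272.   92.8  30.8 -78. ] [595.6 270. ]
```

View pics/w2.png

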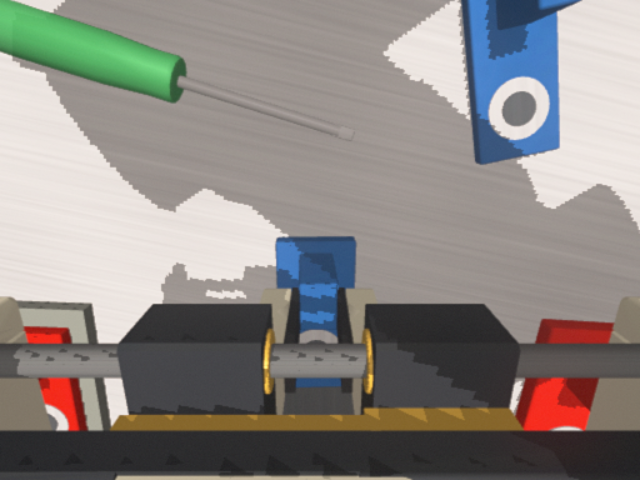

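The wrist view shows the blue insert held straight between the fingers, with its tail at (315,260) and its tongue pointing to the slot. It sits about 1.7 mm right of the midline, so I'll correct that while lowering.

Call:
move_arm --pt "-1 -0.0004 0.0018 -0.006 0 0 0" --pt "-1 0 0 -0.004 0 0 0" --pt "-1 0 0 -0.003 0 0 0" --pt "-1 0.0098 0.0022 0 0 0 0" --pt "-1 0.0098 0.0022 0 0 0 0" --pt "-1 0 0 0 0 0 0"

```text
time_s: 11.72
tcp_pos: [0.4895, 0.2562, 0.0313]
eef_rot: [180.0, 0.0, -167.3]
contact_force: [0.1, 0.2, -2.5]
gripper_width: 0.0164
gripper_force: 45.0
```

```bash
python3 b.py; python3 pic.py side s2
```

```text
11.725 [0.48951931 0.25624581 0.03132463] [ 1.79991767e+02  2.71264251e-02 -1.67324569e+02] [ 0.14428752  0.17238643 -2.47921482] 0.016434621051380403
blue wrist 2900 z [20.4 44.6 60.8] [497.6 256.1  57.2  42.5  10.6] [483.1 252.3]
blue side 66 z [20.1 20.8 22. ] [547.5 250.8  42.9  24.2  39.9] [551.2 253.2]
blue scene 149 z [20.7 22.9 47.2] [499.3 251.2  57.8  38.6  19. ] [497.6 248.1]
blue wrist 409 z [ 9.4 10.2 11.2] [384.8 333.4  27.9   9.9 -88.9] [383.6 329.7]
blue wrist 1787 z [18.9 20.5 21.8] [483.9 253.7  42.9  28.6 -77.7] [480.2 252.5]
blue wrist 234 z [18.8 19.5 20.3] [560.6 272.8  27.2   7.3 -77.9] [560.2 272.1]
blue side 239 z [14.3 19.2 21.3] [542.4 265.6  44.2  42.3 -79.6] [546.3 269.6]
blue side 42 z [ 8.8 10.4 11.7] [384.9 332.3  25.1   8.9  89.2] [383.7 330.1]
blue scene 197 z [15.4 20.3 22.4] [516.1 257.3  93.8  44.6  13.4] [516.5 249.1]
yellow side 609 z [37.  38.5 40.1] [591.5 276.2  97.   29.4 -77.2] [591.1 280.2]
yellow scene 197 z [36.7 38.6 40.2] [593.8 272.8  91.8  29.4 -77.5] [595.5 270.9]
```

View pics/s2.png

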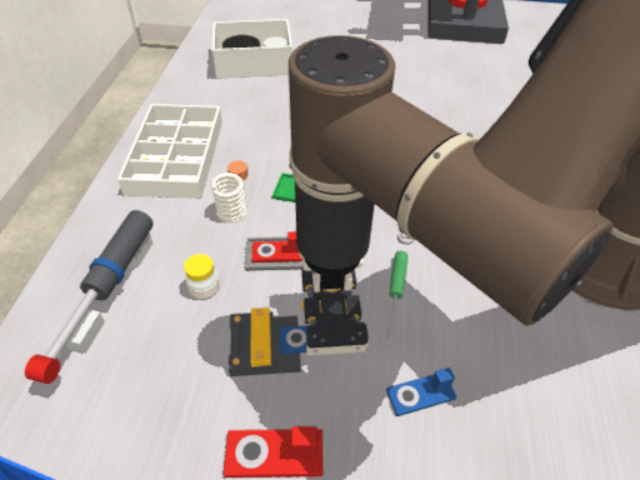

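The side view shows the blue tongue at (295,338), over the base and just short of the yellow bar at (260,336). The red insert lies flat in the grey tray at (275,250). The blue plate is still about 4 mm above the base and about 1.5 mm left of midline.

Call:
move_arm --pt "-1 0.0003 -0.0015 -0.003 0 0 0" --pt "-1 0 0 0 0 0 0" --pt "-1 0 0 0 0 0 0"

```text
time_s: 12.25
tcp_pos: [0.4886, 0.2543, 0.0284]
eef_rot: [-180.0, -0.0, -167.3]
contact_force: [-0.0, 0.6, -1.1]
gripper_width: 0.0165
gripper_force: 45.0
```

```bash
python3 b.py
```

```text
12.25 [0.48861874 0.25433983 0.02839799] [-1.79998689e+02 -2.58554140e-03 -1.67292616e+02] [-0.02152299  0.63455469 -1.0862657 ] 0.016527941184167273
blue wrist 1802 z [31.9 57.  58.1] [486.9 253.8  24.2  18.6  12. ] [482.6 253. ]
blue scene 74 z [22.4 33.9 52.1] [489.  248.7  25.7  19.2  24.9] [493.  247.7]
blue wrist 421 z [ 9.3 10.3 11.1] [385.1 333.   28.2  10.2 -89.9] [383.6 329.7]
blue wrist 1803 z [16.  17.6 19.2] [483.1 252.   42.8  28.2 -77.2] [479.3 250.8]
blue wrist 261 z [16.2 17.  17.8] [559.  270.7  27.    8.3 -76.7] [559.2 270.4]
blue side 236 z [12.8 16.9 19. ] [543.3 264.2  44.4  42.4 -81. ] [545.9 268.2]
blue side 38 z [ 9.3 10.6 12. ] [384.9 332.8  25.6   7.7 -86.6] [383.9 330.4]
blue scene 204 z [13.4 17.9 22.3] [516.  256.4  94.1  44.1  13.4] [514.  247.6]
yellow side 608 z [36.9 38.5 40.1] [591.5 277.   96.3  29.  -77.1] [591.2 279.9]
yellow scene 196 z [36.9 38.6 39.9] [593.2 273.1  94.8  29.3 -76.9] [595.4 270.7]
```

Call:
move_arm --pt "-1 0.0098 0.0022 0 0 0 0" --pt "-1 0.0098 0.0022 0 0 0 0" --pt "-1 0.0098 0.0022 0 0 0 0" --pt "-1 0 0 0 0 0 0"

```text
time_s: 12.9
tcp_pos: [0.5191, 0.2612, 0.0281]
eef_rot: [180.0, 0.0, -167.3]
contact_force: [-1.0, -0.9, -1.5]
gripper_width: 0.0167
gripper_force: 45.0
```

Call:
move_arm --pt "-1 0.0098 0.0022 0 0 0 0" --pt "-1 0.0098 0.0022 0 0 0 0" --pt "-1 0.0068 0.0015 0 0 0 0" --pt "-1 0 0 0 0 0 0"

```text
time_s: 13.4
tcp_pos: [0.5452, 0.2671, 0.0282]
eef_rot: [180.0, 0.0, -167.3]
contact_force: [0.3, 0.7, -2.2]
gripper_width: 0.0162
gripper_force: 45.0
```

Call:
move_arm --pt "-1 0.002 0.00045 -0.0005 0 0 0" --pt "-1 0.002 0.00045 -0.0005 0 0 0" --pt "-1 0.0015 0.0003 0 0 0 0" --pt "-1 0 0 0 0 0 0"

```text
time_s: 13.9
tcp_pos: [0.5499, 0.2679, 0.0277]
eef_rot: [-180.0, -0.0, -167.3]
contact_force: [-3.9, -1.6, 5.4]
gripper_width: 0.0167
gripper_force: 45.0
```

Call:
move_arm --pt "-1 0.001 0.0002 0 0 0 0" --pt "-1 0.001 0.0002 0 0 0 0"

```text
time_s: 14.15
tcp_pos: [0.5516, 0.2683, 0.0276]
eef_rot: [-180.0, -0.0, -167.3]
contact_force: [-7.2, -1.7, 7.0]
gripper_width: 0.0166
gripper_force: 45.0
```

```bash
python3 b.py
```

```text
14.15 [0.5516119  0.26831263 0.02756664] [-1.79991728e+02 -2.98510976e-02 -1.67289336e+02] [-7.20444879 -1.72778351  7.01570542] 0.016627632421178592
blue wrist 1762 z [31.9 56.3 57.3] [549.5 267.6  23.9  18.4  11.2] [545.4 267. ]
blue scene 75 z [22.4 33.9 49.1] [555.9 262.2  27.2  15.8  48.8] [556.  261.8]
blue wrist 1873 z [15.1 16.7 18.3] [546.4 266.5  43.5  28.3 -77.2] [542.2 265.5]
blue wrist 71 z [16.  16.7 17.4] [624.9 285.4  26.9   2.9 -78. ] [624.7 285.1]
blue side 137 z [15.5 17.2 20. ] [618.4 283.7  50.7  15.9 -76.2] [619.8 283.5]
blue side 39 z [ 9.2 10.5 12.3] [385.  332.6  25.1   7.4 -86.9] [384.1 330.2]
blue scene 82 z [13.1 17.7 26.9] [548.5 262.6  40.4  29.2 -84. ] [552.  254.5]
blue scene 26 z [16.1 17.1 18.8] [616.9 282.7  39.1  13.7 -69.1] [617.8 283.4]
yellow wrist 220 z [35.  37.5 38.6] [578.9 274.8  19.2   4.3 -75.8] [578.5 274.8]
yellow wrist 214 z [37.5 38.4 39. ] [603.4 280.5  24.    6.3 -78.9] [603.5 280.4]
yellow side 254 z [36.9 38.6 40. ] [592.2 276.6  97.6  27.9 -76.8] [598.3 284.2]
yellow scene 202 z [36.4 38.5 40.1] [593.1 273.9  95.1  29.4 -77.4] [595.3 271.1]
```

Call:
move_arm --pt "-1 0.001 0.0002 0.0004 0 0 0" --pt "-1 0.001 0.0002 0 0 0 0" --pt "-1 0 0 0 0 0 0"

```text
time_s: 14.68
tcp_pos: [0.5517, 0.2682, 0.0276]
eef_rot: [-180.0, -0.2, -167.3]
contact_force: [-11.6, 0.1, 8.9]
gripper_width: 0.0165
gripper_force: 45.0
```

Call:
move_arm --pt "-1 0.001 0.0002 0 0 0 0" --pt "-1 0.001 0.0002 0 0 0 0" --pt "-1 0 0 0 0 0 0"

```text
time_s: 15.05
tcp_pos: [0.5517, 0.2681, 0.0275]
eef_rot: [-179.9, -0.4, -167.3]
contact_force: [-20.1, -0.7, 14.7]
gripper_width: 0.0166
gripper_force: 45.0
```

Call:
move_arm --pt "0.2 0 0 0 0 0 0" --pt "0.2 0 0 0 0 0 0" --pt "0.2 0 0 0 0 0 0" --pt "0.2 -0.003 -0.0005 0.03 0 0 0" --pt "0.2 0 0 0.06 0 0 0" --pt "0.2 0 0 0.06 0 0 0" --pt "0.2 0 -0.04 0.015 0 0 0" --pt "0.2 0 -0.05 0 0 0 -2.5" --pt "0.2 0 -0.05 0 0 0 -2.5"

```text
time_s: 16.18
tcp_pos: [0.5533, 0.1276, 0.1932]
eef_rot: [180.0, 0.1, -172.3]
contact_force: [0.5, -0.8, -0.4]
gripper_width: 0.0524
gripper_force: 0.0
```

```bash
python3 b.py; python3 pic.py wrist w3
```

```text
16.175 [0.55329073 0.12764932 0.19317737] [ 1.79972549e+02  7.55395167e-02 -1.72347983e+02] [ 0.54562227 -0.76678612 -0.44728772] 0.052420603275124746
blue wrist 610 z [27.3 55.1 56.9] [550.3 267.   24.7  17.9  12.1] [548.2 264.2]
blue side 213 z [26.6 52.8 57.6] [550.1 266.2  23.7  19.1  15.4] [549.2 270.2]
blue scene 106 z [24.4 40.4 56.7] [551.3 265.6  24.1  20.5   8.8] [554.3 260.5]
blue wrist 150 z [ 9.4 10.4 11.2] [385.2 332.4  28.   10.3 -89.7] [383.6 329.3]
blue wrist 905 z [14.8 16.4 19.2] [556.8 268.7  49.5  44.1  12.7] [554.9 261.6]
blue wrist 180 z [15.3 16.4 17.3] [621.7 283.1  42.9   8.2 -77.7] [621.8 283.1]
blue side 351 z [14.2 16.6 19.5] [555.  270.1  48.4  43.7 -78.6] [556.3 274.3]
blue side 136 z [15.1 16.8 20.1] [618.3 284.1  49.   15.9 -76.3] [619.8 283.4]
blue side 40 z [ 8.9 10.4 11.8] [384.9 331.5  23.7   8.9  88.2] [383.8 329.6]
blue scene 84 z [11.9 17.4 28.5] [550.4 262.   42.1  26.9 -88.9] [552.4 254.4]
blue scene 26 z [16.  17.1 18.5] [618.7 284.3  37.1  13.3 -62.9] [617.  285.9]
yellow wrist 1734 z [37.  38.3 39.2] [592.  276.8  97.1  30.8 -77.5] [590.8 275.6]
yellow side 598 z [36.9 38.5 40.2] [592.2 275.3  99.1  28.6 -77.1] [591.6 279.2]
yellow scene 193 z [36.1 38.6 39.9] [593.9 272.1  91.7  28.5 -77.4] [596.3 269.3]
```

View pics/w3.png

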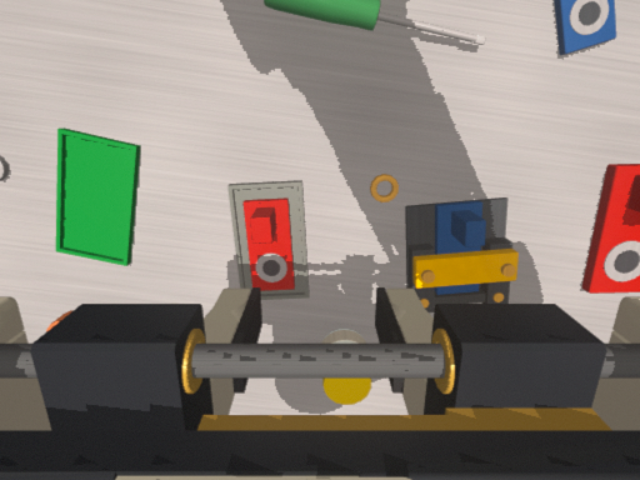

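The wrist view shows the blue insert in the bridge, with its rib at (467,228) and the tongue under the bar at (465,265). The red insert lies in the grey tray at (268,240), and the green tray at (98,196) is empty. The measured rib position puts blue at bridge x of about -3, which is home.

Call:
move_arm --pt "0.2 -0.0003 -0.0525 0 0 0 0" --pt "0.2 -0.0003 -0.0525 0 0 0 0" --pt "0.2 -0.0003 -0.0525 0 0 0 0" --pt "0.2 -0.0003 -0.0525 0 0 0 0" --pt "0.2 -0.0003 -0.0525 0 0 0 0" --pt "0.2 -0.0003 -0.0525 0 0 0 0" --pt "0.2 -0.0003 -0.0525 0 0 0 0" --pt "0.2 -0.0003 -0.0525 0 0 0 0" --pt "0.2 0 0 0 0 0 0" --pt "0.2 0 0 0 0 0 0"

```text
time_s: 17.58
tcp_pos: [0.5509, -0.291, 0.1922]
eef_rot: [180.0, -0.0, -172.3]
contact_force: [0.4, -0.3, -0.4]
gripper_width: 0.0527
gripper_force: 0.0
```

```bash
python3 - <<'E'
import m; from m import *
s=telemetry.get_state();print(s['time_s'],s['tcp_pos'],s['eef_rot'],s['contact_force'],s['gripper_width'])
c=cap('wrist');B=(.45,.7,-.4,-.02);cs={'wrist':c}
m.Q=[('green',.047,.062)+B,('green',.010,.022)+B,('green',.007,.014)+B,('red',.007,.014)+B];measure(cs)
E
```

```text
17.575 [ 0.55090856 -0.29103473  0.19224854] [ 1.79982531e+02 -2.21113777e-02 -1.72320693e+02] [ 0.39876088 -0.3380909  -0.43085523] 0.052707199214121786
green wrist 342 z [53.4 54.3 55.3] [ 549.  -292.4   23.2   17.4    8.1] [ 548.8 -292. ]
green wrist 1370 z [13.4 14.4 15.3] [ 578.6 -288.1   94.    42.2    7.7] [ 572.8 -289.3]
green wrist 267 z [10.1 10.7 11.4] [ 562.7 -122.2  107.8   29.4  -20.6] [ 554.4 -119. ]
green wrist 222 z [10.1 10.6 11.4] [572.4 -55.9 108.2  24.3   6.3] [564.7 -57. ]
green wrist 31 z [10.3 10.9 11.6] [ 6.282e+02 -1.289e+02  1.660e+01  5.400e+00 -6.000e-01] [ 628.6 -128.6]
green wrist 971 z [ 8.2 10.2 11.2] [578.3 -90.  123.3  73.4  -5. ] [564.1 -91.5]
green wrist 57 z [13.1 13.6 13.9] [ 575.4 -297.8   29.6    9.6   56.4] [ 576.7 -297.2]
green wrist 35 z [13.1 13.7 13.9] [ 582.1 -278.6   18.7    8.8   48.7] [ 581.4 -278.6]
red wrist 967 z [ 9.  10.3 11.3] [ 576.9 -286.3  124.3   71.5   10.1] [ 573.  -287.8]
```

Call:
move_arm --pt "0.2 -0.001 -0.001 -0.042 0 0 0" --pt "0.2 0 0 -0.042 0 0 0" --pt "0.2 0 0 -0.042 0 0 0" --pt "0.2 0 0 -0.041 0 0 0" --pt "-1 0 0 0 0 0 0" --pt "-1 0 0 0 0 0 0" --pt "-1 0 0 0 0 0 0" --pt "-1 0 0 0 0 0 0" --pt "-1 0 0 0 0 0 0" --force 45

```text
time_s: 18.75
tcp_pos: [0.551, -0.2932, 0.0284]
eef_rot: [-179.9, 0.2, -172.2]
contact_force: [-4.0, 1.2, 20.2]
gripper_width: 0.0098
gripper_force: 8.8
```

Call:
move_arm --pt "-1 0 0 0.02 0 0 0" --pt "-1 0 0 0.04 0 0 0" --pt "-1 0.0002 0.041 0 0 0 -4" --pt "-1 0.0002 0.041 0 0 0 -5" --pt "-1 0.0002 0.041 0 0 0 -3.9" --pt "-1 0.0002 0.041 0 0 0 0" --pt "-1 0.0002 0.041 0 0 0 0" --pt "-1 0 0 0 0 0 0" --pt "-1 0 0 -0.03 0 0 0" --pt "-1 0 0 -0.01 0 0 0" --pt "-1 0 0 0 0 0 0"

```text
time_s: 20.12
tcp_pos: [0.5501, -0.0879, 0.0453]
eef_rot: [-180.0, -0.1, 174.8]
contact_force: [0.4, 0.2, -0.7]
gripper_width: 0.0003
gripper_force: 0.0
```

```bash
python3 - <<'E'
import m; from m import *
s=telemetry.get_state();print(s['time_s'],s['tcp_pos'],s['eef_rot'],s['contact_force'],s['gripper_width'])
B=(.45,.7,-.18,-.02);cs={n:cap(n) for n in('wrist','scene','side')}
m.Q=[('green',.020,.045)+B,('green',.003,.014)+B];measure(cs)
E
```

```text
20.125 [ 0.550117   -0.08785061  0.04534039] [-1.79967100e+02 -9.01205859e-02  1.74771216e+02] [ 0.35533932  0.17606175 -0.70137426] 0.0002603121808821755
green wrist 6670 z [ 3.7  4.6 10.3] [565.2 -88.8  97.   72.   -5.4] [545.9 -87.1]
green scene 1149 z [ 3.8  5.3 10.5] [579.2 -91.9 125.1  71.5  -5.6] [580.6 -92.3]
green side 953 z [ 3.9  5.8 10.7] [579.  -90.4 125.   76.9  -6.1] [579.4 -91.9]
```

The grasp of the green insert failed: the fingers closed to zero and the tray below is empty. Looking before the next try.

```bash
python3 - <<'E'
import m; from m import *
B=(.4,.75,-.42,-.18);cs={n:dict(np.load(n+'.npz')) for n in('scene','side')}
m.Q=[('green',.03,.075)+B,('green',.010,.03)+B,('red',.003,.014)+B];measure(cs)
a=cs['scene']['img'][230:330,90:190];b=cs['side']['img'][70:140,210:310]
cv2.imwrite('pics/g1.png',np.hstack([cv2.resize(a,(400,400)),cv2.resize(b,(400,400))])[:,:,::-1])
E
```

```text
green scene 133 z [34.9 51.2 55.3] [ 551.  -293.    24.7   18.1    4.7] [ 555.7 -294.4]
green scene 471 z [13.3 14.8 17.1] [ 580.9 -290.6   93.1   40.     7.8] [ 581.8 -292.4]
red scene 731 z [ 3.8  6.1 11.2] [ 577.9 -288.3  125.3   70.5    9.7] [ 587.1 -287.6]
red side 49 z [ 4.2  7.6 12.5] [ 634.5 -278.3   73.1   14.    89.2] [ 633.5 -287.4]
red side 38 z [ 4.6  9.1 12.3] [ 517.4 -292.7   65.1   11.5   88.4] [ 518.8 -280.6]
```

View pics/g1.png

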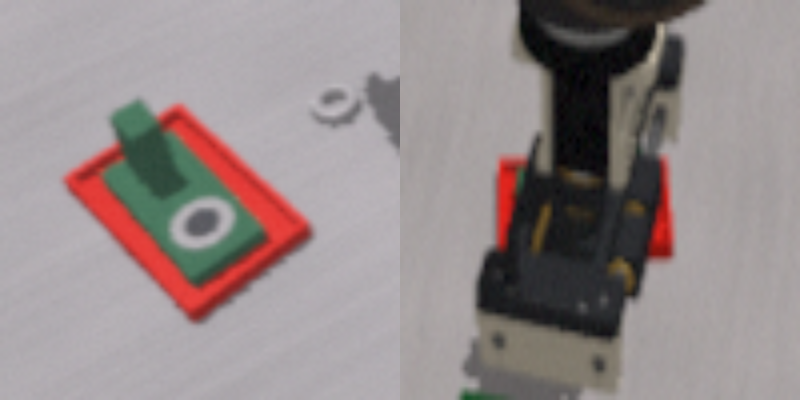

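The green insert stands untouched in the red tray (left crop, rib at (145,140)). I'll return and watch the closing step by step.

Call:
move_arm --pt "0.2 0 0 0.06 0 0 0" --pt "0.2 0 -0.041 0 0 0 4" --pt "0.2 -0.0002 -0.041 0 0 0 5" --pt "0.2 -0.0002 -0.041 0 0 0 3.9" --pt "0.2 -0.0002 -0.041 0 0 0 0" --pt "0.2 -0.0002 -0.041 0 0 0 0" --pt "0.2 0 0 0 0 0 0" --pt "0.2 0 0 -0.03 0 0 0" --pt "0.2 0 0 -0.03 0 0 0" --pt "0.2 0 0 -0.018 0 0 0" --pt "0.2 0 0 0 0 0 0"

```text
time_s: 21.65
tcp_pos: [0.5492, -0.2918, 0.027]
eef_rot: [180.0, -0.1, -172.3]
contact_force: [-0.9, 0.9, 0.3]
gripper_width: 0.0525
gripper_force: 0.0
```

```bash
cat > g.py <<'E'
import m; from m import *
s=telemetry.get_state();print(s['time_s'],s['tcp_pos'],s['eef_rot'],s['contact_force'],s['gripper_width'],s['gripper_force'])
B=(.4,.75,-.42,-.18);cs={n:cap(n) for n in('wrist','scene')}
m.Q=[('green',.04,.075)+B,('green',.010,.03)+B];measure(cs)
E
python3 g.py;python3 pic.py scene g2; python3 - <<'E'
import cv2
a=cv2.imread('pics/g2.png')[180:420,60:380];cv2.imwrite('pics/g2.png',cv2.resize(a,(640,480)))
E
```

```text
21.65 [ 0.5492204  -0.29178828  0.02696311] [ 1.79963099e+02 -1.10601499e-01 -1.72274531e+02] [-0.86038807  0.87377108  0.292389  ] 0.05252770149701363 0.0
green wrist 1389 z [48.1 54.1 55. ] [ 548.9 -292.2   24.6   17.9    7.7] [ 546.6 -292.7]
green scene 101 z [42.9 53.5 55.3] [ 550.8 -293.9   24.2   16.4    7.2] [ 554.3 -294.7]
green wrist 2778 z [13.5 14.3 15.2] [ 562.7 -290.5   63.7   42.7    7.7] [ 556.5 -291.5]
green wrist 391 z [13.8 14.4 15.1] [ 622.2 -282.6   41.8    7.7  -82.3] [ 621.7 -282.1]
green scene 457 z [13.3 14.8 17.3] [ 581.5 -290.7   93.5   39.7    7.1] [ 581.6 -292.4]
```

View pics/g2.png

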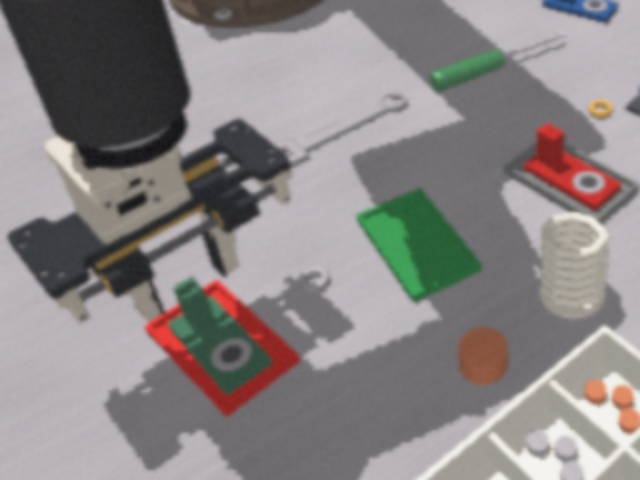

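The crop shows the fingers straddling the green rib at (195,310). Closing in small steps.

Call:
move_arm --pt "-1 0 0 0 0 0 0" --pt "-1 0 0 0 0 0 0" --pt "-1 0 0 0 0 0 0" --force 30

```text
time_s: 22.12
tcp_pos: [0.5501, -0.2923, 0.0283]
eef_rot: [-180.0, 0.0, -172.3]
contact_force: [0.4, 0.0, 0.2]
gripper_width: 0.028
gripper_force: 0.0
```

```bash
python3 g.py
```

```text
22.125 [ 0.55005337 -0.29226677  0.02826799] [-1.79985911e+02  4.15908693e-02 -1.72293046e+02] [0.38127733 0.03893025 0.24620484] 0.02804237213122837 0.0
green wrist 1349 z [49.5 54.1 54.9] [ 548.8 -292.3   24.5   18.     7.8] [ 546.9 -292.6]
green scene 103 z [43.  53.4 55.9] [ 552.2 -292.8   24.1   20.1  -12.6] [ 554.9 -294.9]
green wrist 2308 z [13.5 14.4 15.2] [ 563.2 -290.3   65.4   42.4    8.4] [ 554.4 -291.5]
green wrist 271 z [13.5 14.4 15.1] [ 622.9 -282.4   42.2    5.7  -81.2] [ 622.7 -282.3]
green scene 463 z [13.3 14.8 17.6] [ 581.  -290.5   94.8   40.2    7.8] [ 581.7 -292.3]
```

Call:
move_arm --pt "-1 0 0 0 0 0 0" --pt "-1 0 0 0 0 0 0" --force 30

```text
time_s: 22.48
tcp_pos: [0.5505, -0.2925, 0.0286]
eef_rot: [-180.0, 0.1, -172.3]
contact_force: [-0.7, -0.2, 5.8]
gripper_width: 0.0021
gripper_force: 2.7
```

```bash
python3 g.py
```

```text
22.475 [ 0.5505323  -0.2924861   0.02862389] [-1.79952618e+02  7.38498113e-02 -1.72270868e+02] [-0.7064295  -0.22254786  5.78219969] 0.002115125508852859 2.747657150030136
green wrist 478 z [44.3 53.8 55. ] [ 546.4 -289.7   25.5   17.    28.4] [ 541.4 -293.2]
green scene 46 z [41.1 47.7 54.3] [ 560.3 -294.1   18.7    7.8   72.6] [ 560.4 -293.9]
green wrist 1416 z [13.5 14.3 15.4] [ 545.6 -292.9   42.8   28.5  -82.2] [ 541.8 -293.5]
green scene 454 z [13.3 14.9 17.4] [ 581.4 -290.4   93.1   40.2    7.4] [ 581.7 -292.5]
```

```bash
python3 - <<'E'
from h import *
a=np.load('scene.npz')['img'][140:270,40:215];b=np.load('wrist.npz')['img']
cv2.imwrite('pics/g3.png',np.hstack([cv2.resize(a,(400,300)),cv2.resize(b,(400,300))])[:,:,::-1])
E
```

```text
(no output)
```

View pics/g3.png

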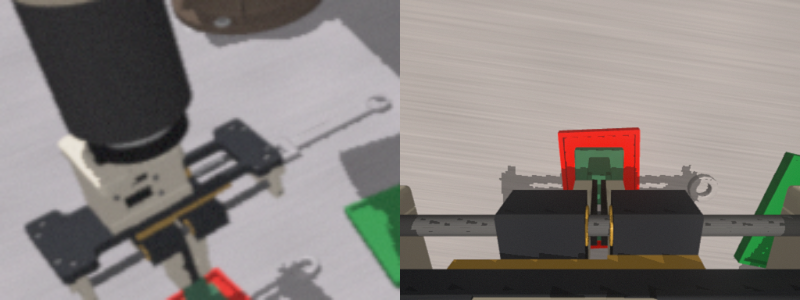

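The fingers passed the rib without holding it, unlike on red and blue, and the insert hasn't moved. I'll reopen and close slowly with a light force.

Call:
move_arm --pt "-0.2 0 0 0 0 0 0" --pt "-0.2 0 0 0 0 0 0" --pt "-0.2 0 0 0 0 0 0" --pt "-0.5 -0.001 0 -0.002 0 0 0" --pt "-0.5 0 0 0 0 0 0" --pt "-0.57 0 0 0 0 0 0" --pt "-0.6 0 0 0 0 0 0" --force 10

```text
time_s: 23.45
tcp_pos: [0.5487, -0.2923, 0.0257]
eef_rot: [-180.0, -0.0, -172.3]
contact_force: [-0.9, -1.5, 0.1]
gripper_width: 0.0179
gripper_force: 1.7
```

Call:
move_arm --pt "-0.63 0 0 0 0 0 0" --pt "-0.66 0 0 0 0 0 0" --force 10

```text
time_s: 23.7
tcp_pos: [0.5487, -0.2923, 0.0257]
eef_rot: [180.0, -0.0, -172.3]
contact_force: [-0.5, -0.6, -0.2]
gripper_width: 0.0177
gripper_force: 10.0
```

```bash
python3 g.py
```

```text
23.7 [ 0.54869565 -0.29225781  0.02569493] [ 1.79997594e+02 -1.20677401e-02 -1.72297405e+02] [-0.52514613 -0.56129413 -0.19290825] 0.01770838225423399 10.000712424516678
green wrist 1370 z [48.9 54.3 55.1] [ 548.4 -292.    24.4   17.9    7.4] [ 546.5 -292.4]
green scene 96 z [43.1 53.9 56. ] [ 552.  -291.3   23.5   17.7  -14.9] [ 555.1 -293.3]
green wrist 1367 z [13.6 14.5 15.5] [ 544.  -293.    42.7   26.1  -81.8] [ 541.  -293.4]
green wrist 28 z [13.7 14.5 15. ] [ 586.1 -278.3    6.7    4.6  -73.8] [ 585.  -277.6]
green wrist 339 z [13.8 14.6 15.2] [ 621.2 -282.2   29.3    9.4  -85.1] [ 621.  -282.1]
green scene 455 z [13.4 15.  17.3] [ 581.9 -290.4   92.1   40.5    7.6] [ 581.9 -292.4]
```

A light grip holds: width 17.7 mm at 10 N. Lifting gently to confirm.

Call:
move_arm --pt "-0.7 0 0 0 0 0 0" --pt "-0.7 0 0 0.008 0 0 0" --pt "-0.7 0 0 0.015 0 0 0" --pt "-0.7 0 0 0.02 0 0 0" --pt "-0.7 0 0 0 0 0 0" --force 15

```text
time_s: 24.42
tcp_pos: [0.5505, -0.2926, 0.0713]
eef_rot: [-179.9, 0.2, -172.3]
contact_force: [0.4, -0.6, -1.9]
gripper_width: 0.0176
gripper_force: 15.0
```

```bash
python3 g.py
```

```text
24.425 [ 0.55045061 -0.29258913  0.07128344] [-179.90550385    0.23306536 -172.27444711] [ 0.36552874 -0.60777159 -1.88778068] 0.01758319477820702 14.996225237846375
green wrist 1446 z [59.2 60.1 61.1] [ 545.3 -293.3   42.8   26.3  -82. ] [ 542.3 -294.1]
green wrist 288 z [58.7 59.4 60. ] [ 623.4 -282.2   28.7    8.1  -83. ] [ 623.  -282.4]
green scene 499 z [57.2 58.8 62.7] [ 581.9 -290.6   94.4   40.3    7.7] [ 581.2 -292.5]
```

Call:
move_arm --pt "-0.7 0 0.02 0.01 0 0 -2" --pt "-0.7 0 0.035 0 0 0 -3" --pt "-0.7 0 0.035 0 0 0 -3" --pt "-0.7 0 0.035 0 0 0 -3" --pt "-0.7 0 0.035 0 0 0 -1.9" --pt "-0.7 0 0.03 0 0 0 0" --pt "-0.7 0 0.016 0 0 0 0" --pt "-0.7 0 0 0 0 0 0" --pt "-0.7 0 0 -0.025 0 0 0" --pt "-0.7 0 0 -0.015 0 0 0" --pt "-0.7 0 0 -0.01 0 0 0" --pt "-0.7 0 0 0 0 0 0"

```text
time_s: 26.02
tcp_pos: [0.5483, -0.0867, 0.028]
eef_rot: [-180.0, -0.1, 174.8]
contact_force: [0.2, 1.1, -2.6]
gripper_width: 0.0174
gripper_force: 15.0
```

```bash
cat > g4.py <<'E'
import m; from m import *
s=telemetry.get_state();print(s['time_s'],s['tcp_pos'],s['eef_rot'],s['contact_force'],s['gripper_width'])
B=(.45,.7,-.18,-.02);cs={n:cap(n) for n in('wrist','scene')}
m.Q=[('green',.047,.06)+B,('green',.012,.046)+B,('green',.003,.012)+B];measure(cs)
E
python3 g4.py
```

```text
26.025 [ 0.54830752 -0.08668557  0.02798215] [-1.79969029e+02 -9.37556980e-02  1.74778275e+02] [ 0.24892792  1.09433265 -2.63567012] 0.017375907054253577
green wrist 1358 z [53.  56.5 57.4] [548.3 -86.7  24.3  18.3  -5.5] [546.4 -86.3]
green scene 57 z [49.3 57.  58.5] [551.5 -88.5  21.3  17.   -5.3] [555.1 -88.7]
green wrist 2070 z [15.7 17.  35.3] [543.2 -86.3  44.1  26.7  84.2] [539.4 -85.9]
green wrist 303 z [14.9 15.7 16.4] [621.6 -93.   28.7   7.8  84. ] [621.4 -93. ]
green scene 429 z [15.4 17.6 30.9] [578.9 -90.7  98.3  44.7  -5.1] [577.8 -92.5]
green wrist 3662 z [ 3.8  5.1 10.8] [542.7 -86.8  72.2  52.   85.1] [533.4 -86.6]
green wrist 624 z [ 4.3  8.7 10.7] [637.5 -94.4  46.2   8.   84.5] [637.5 -94.4]
green scene 568 z [ 4.1  6.  11. ] [579.6 -92.2 125.5  71.2  -5.5] [592.4 -98.2]
```

Call:
move_arm --pt "-0.7 0 0 -0.0015 0 0 0" --pt "-0.7 0 0 -0.001 0 0 0" --pt "0 0 0 0 0 0 0" --pt "0 0 0 0 0 0 0" --pt "0.1 0 0 0 0 0 0" --pt "0.1 0 0 0.05 0 0 0" --pt "0.1 0 0 0.06 0 0 0" --pt "0.1 0.006 0.0415 0.055 0 0 5" --pt "0.1 0.006 0.0415 0 0 0 5.7" --pt "0.1 0.006 0.0415 0 0 0 5" --pt "0.1 0.007 0.042 0 0 0 0" --pt "0.1 0 0 0 0 0 0"

```text
time_s: 27.62
tcp_pos: [0.5736, 0.0787, 0.1859]
eef_rot: [180.0, 0.0, -169.3]
contact_force: [0.1, -1.0, -0.3]
gripper_width: 0.0482
gripper_force: 0.0
```

```bash
cat > f.py <<'E'
import m; from m import *
s=telemetry.get_state();print(s['time_s'],s['tcp_pos'],s['eef_rot'],s['contact_force'],s['gripper_width'])
B=(.45,.7,-.36,.35);cs={n:cap(n) for n in('wrist','scene')}
m.Q=[(k,)+z+B for k in('red','green','blue') for z in((.047,.062),(.012,.024),(.003,.012))]+[('yellow',.034,.042)+B];measure(cs)
E
python3 f.py
```

```text
27.625 [0.57359479 0.07873065 0.18586713] [ 1.79992748e+02  1.44716748e-02 -1.69328346e+02] [ 0.10315287 -1.01535191 -0.31526181] 0.04817733636426622
red wrist 385 z [52.9 54.3 55.2] [572.7  79.5  24.   17.4  11.2] [572.   79.4]
red scene 54 z [49.1 54.2 56.1] [574.   77.   22.9  16.4  11.1] [575.6  75.4]
red wrist 1644 z [13.3 14.4 15.3] [602.   84.9  95.6  43.3  10.6] [598.2  84.1]
red scene 256 z [13.1 14.9 17.5] [603.   81.6  94.8  43.8   9.1] [602.7  78.1]
red scene 27 z [ 7.   9.8 11.8] [634.5  69.1  41.2  13.5  28.4] [636.4  70.3]
red scene 1566 z [ 3.7  5.1 10.1] [ 578.1 -288.3  124.6   70.2    9.9] [ 578.5 -288.4]
green wrist 502 z [50.9 53.9 55. ] [549.1 -85.4  23.8  18.9  -5.9] [548.7 -84.3]
green scene 56 z [50.  54.1 55.7] [550.4 -88.4  23.1  16.1  -1.5] [552.6 -89.4]
green wrist 1884 z [13.3 14.2 15.4] [579.2 -88.   96.3  44.5  -5.1] [576.9 -84.4]
green scene 360 z [13.2 14.8 16.5] [578.8 -89.9  96.6  44.   -5.8] [580.7 -91.8]
green wrist 3319 z [ 3.7  5.9 10.8] [579.7 -90.1 125.   73.3  -5.3] [575.5 -88.9]
green scene 587 z [ 4.   6.4 10.9] [579.7 -91.7 125.1  72.1  -5.1] [590.7 -98.2]
blue wrist 355 z [55.1 56.3 57.3] [549.9 267.4  23.8  17.9  15.2] [549.3 266.7]
blue scene 40 z [47.9 55.1 57.7] [552.8 263.6  20.9  15.5  15.2] [553.5 262.1]
blue wrist 869 z [15.2 16.3 17.3] [556.8 268.3  49.5  44.2  12.8] [556.7 262.3]
blue wrist 190 z [15.4 16.4 17.5] [621.9 283.1  42.4   8.8 -80.2] [621.8 282. ]
blue scene 52 z [14.7 17.5 21.5] [549.3 262.7  40.   26.1 -79.7] [552.5 254.2]
blue scene 25 z [15.1 16.5 17.9] [618.9 283.6  34.6  12.9 -63.5] [617. 286.]
yellow wrist 1810 z [37.1 38.3 39.3] [592.  276.7  97.4  30.2 -77.4] [591.  274.9]
yellow scene 197 z [36.6 38.6 40.2] [593.1 273.   96.   31.2 -78. ] [595.8 270.6]
```

Call:
move_arm --pt "0.1 -0.0005 0.0005 -0.05 0 0 0" --pt "0.1 0 0 -0.06 0 0 0" --pt "-0.2 0 0 -0.04 0 0 0" --pt "-0.3 0 0 -0.01 0 0 0" --pt "-0.5 0 0 0 0 0 0" --pt "-0.57 0 0 0 0 0 0" --pt "-0.6 0 0 0 0 0 0" --pt "-0.63 0 0 0 0 0 0" --pt "-0.7 0 0 0 0 0 0" --pt "-0.7 0 0 0 0 0 0" --force 15

```text
time_s: 28.98
tcp_pos: [0.5739, 0.0777, 0.0275]
eef_rot: [180.0, 0.2, -169.5]
contact_force: [-2.4, 3.0, 7.3]
gripper_width: 0.017
gripper_force: 15.0
```

Call:
move_arm --pt "-0.7 0 0 0.01 0 0 0" --pt "-0.7 0 0 0.03 0 0 0" --pt "-0.7 0 0 0.04 0 0 0" --pt "-0.7 0 0 0 0 0 0"

```text
time_s: 29.48
tcp_pos: [0.5747, 0.0774, 0.1097]
eef_rot: [179.9, 0.3, -169.5]
contact_force: [0.8, -0.1, -2.6]
gripper_width: 0.0171
gripper_force: 15.0
```

```bash
python3 - <<'E'
import m; from m import *
s=telemetry.get_state();print(s['time_s'],s['tcp_pos'],s['eef_rot'],s['contact_force'],s['gripper_width'])
B=(.45,.7,0,.2);cs={n:cap(n) for n in('wrist','scene')}
m.Q=[('red',.05,.12)+B];measure(cs)
E
```

```text
29.475 [0.57474007 0.07736163 0.10972101] [ 179.94701935    0.34038039 -169.46818522] [ 0.78829681 -0.11171544 -2.60520469] 0.017081998087166646
red wrist 2097 z [ 95.4  97.2 108.3] [569.1  77.9  43.6  29.5 -78.8] [564.6  77.3]
red wrist 122 z [94.4 95.2 96. ] [646.9  91.3  27.4   4.  -81.1] [646.8  92.2]
red scene 381 z [ 89.9  94.1 107.9] [601.9  79.8  95.6  42.5  11.2] [599.5  74.3]
```

Call:
move_arm --pt "-0.7 -0.013 0 0.03 0 0 -0.4" --pt "-0.7 -0.013 -0.0194 0 0 0 0" --pt "-0.7 0 -0.04 0 0 0 0" --pt "-0.7 0 -0.05 0 0 0 0" --pt "-0.7 0 -0.05 0 0 0 0" --pt "-0.7 0 -0.05 0 0 0 0" --pt "-0.7 0 -0.05 0 0 0 0" --pt "-0.7 0 -0.05 0 0 0 0" --pt "-0.7 0 -0.04 0 0 0 0" --pt "-0.7 0 -0.02 0 0 0 0" --pt "-0.7 0 0 0 0 0 0" --pt "-0.7 0 0 -0.04 0 0 0" --pt "-0.7 0 0 -0.04 0 0 0" --pt "-0.7 0 0 -0.025 0 0 0" --pt "-0.7 0 0 -0.005 0 0 0" --pt "-0.7 0 0 0 0 0 0"

```text
time_s: 31.58
tcp_pos: [0.5462, -0.2912, 0.0257]
eef_rot: [180.0, -0.1, -169.8]
contact_force: [-0.4, -0.2, -1.0]
gripper_width: 0.0175
gripper_force: 15.0
```

```bash
python3 - <<'E'
import m; from m import *
s=telemetry.get_state();print(s['time_s'],s['tcp_pos'],s['eef_rot'],s['contact_force'],s['gripper_width'])
B=(.45,.7,-.4,-.2);cs={n:cap(n) for n in('wrist','scene')}
m.Q=[('red',.047,.07)+B,('red',.013,.035)+B,('red',.003,.012)+B];measure(cs)
E
```

```text
31.575 [ 0.54619099 -0.29122152  0.02573117] [ 1.79958275e+02 -6.40088728e-02 -1.69818546e+02] [-0.3851819  -0.22512184 -1.0332369 ] 0.017457083291651482
red wrist 1344 z [52.8 54.9 55.7] [ 546.  -291.    24.5   18.7    9.9] [ 544.2 -291.3]
red scene 86 z [49.4 55.  56.4] [ 548.5 -292.3   23.1   19.1   14.8] [ 551.4 -291.2]
red wrist 1819 z [14.1 15.1 24.5] [ 541.3 -291.6   44.    27.5  -79.8] [ 537.9 -292.2]
red wrist 342 z [13.9 14.6 15.3] [ 617.8 -277.9   30.1    9.3  -79.5] [ 617.9 -277.9]
red scene 547 z [13.9 15.5 20.7] [ 576.7 -286.7   95.3   44.4   10.3] [ 575.9 -288.4]
red wrist 3671 z [ 3.8  5.2 10.7] [ 540.5 -292.9   71.9   50.9  -79.5] [ 531.6 -295.6]
red wrist 701 z [ 4.2  8.  10.7] [ 634.2 -274.9   45.7    8.6  -80.7] [ 634.1 -275. ]
red scene 783 z [ 3.8  6.  10.7] [ 577.9 -288.3  125.2   70.2   10.3] [ 589.5 -291.4]
```

Call:
move_arm --pt "-0.7 0 0 -0.001 0 0 0" --pt "0 0 0 0 0 0 0" --pt "0 0 0 0 0 0 0" --pt "0.1 0 0 0 0 0 0" --pt "0.1 0 0 0.04 0 0 0" --pt "0.1 0 0 0.06 0 0 0" --pt "0.1 -0.02 -0.04 0.06 0 0 0" --pt "0.1 -0.05 -0.06 0.04 0 0 0" --pt "0.1 -0.05 -0.06 0 0 0 0" --pt "0.1 -0.05 -0.06 0 0 0 0" --pt "0.1 0 0 0 0 0 0"

```text
time_s: 33.05
tcp_pos: [0.4113, -0.4675, 0.2036]
eef_rot: [-180.0, -0.0, -170.2]
contact_force: [0.6, 1.4, 0.2]
gripper_width: 0.048
gripper_force: 0.0
```

```bash
sed -i "s/('wrist','scene')/('side','scene')/" f.py; python3 f.py; python3 pic.py scene end; python3 pic.py side end2; python3 - <<'E'
import cv2,numpy as np
a=cv2.imread('pics/end.png')[140:400,100:480];b=cv2.imread('pics/end2.png')[90:400,160:380]
cv2.imwrite('pics/endc.png',np.hstack([cv2.resize(a,(440,500)),cv2.resize(b,(355,500))]))
E
```

```text
33.05 [ 0.41132473 -0.46754216  0.2036044 ] [-1.79993568e+02 -1.87130028e-02 -1.70181891e+02] [0.64142393 1.37305627 0.17072358] 0.04801793460226165
red side 43 z [49.  54.  56.7] [ 547.4 -289.5   20.1   16.    15. ] [ 547.4 -288.1]
red scene 86 z [49.9 53.9 55.4] [ 549.  -293.1   22.9   16.6   15.5] [ 550.5 -293.4]
red side 233 z [13.5 15.5 17.6] [ 575.6 -291.2   94.9   55.4    9. ] [ 572.6 -284.8]
red scene 505 z [13.2 14.8 16.3] [ 576.4 -287.4   97.5   44.4    9.9] [ 577.9 -289. ]
red side 305 z [ 4.5  7.3 11.1] [ 577.2 -286.7  120.    75.6   10.6] [ 578.  -271.4]
red scene 806 z [ 3.9  6.3 11. ] [ 578.1 -288.2  124.7   70.3   10. ] [ 590. -290.]
green side 59 z [49.9 54.3 56.5] [549.3 -86.   24.7  19.2  -6.2] [549.  -84.4]
green scene 64 z [49.6 53.9 55.4] [548.9 -87.8  24.8  17.4  -4.5] [551.8 -89.5]
green side 300 z [13.  15.4 17.6] [578.3 -90.9  95.8  48.1  -4.7] [575.2 -85.3]
green scene 360 z [13.4 14.8 16.5] [579.2 -90.   96.6  44.2  -6.1] [580.1 -92. ]
green side 475 z [ 4.3  7.7 11.3] [578.8 -91.4 124.4  75.2  -5.3] [579.9 -82.9]
green scene 593 z [ 4.   6.4 11. ] [579.9 -91.8 125.5  71.9  -5.1] [591.1 -98.5]
blue side 124 z [51.  56.  57.5] [550.5 265.7  23.2  20.1  15.9] [549.8 267.6]
blue scene 42 z [48.  54.9 57.2] [552.1 263.5  21.6  13.2   1.4] [552.9 262.1]
blue side 314 z [14.5 16.3 18.6] [555.2 269.3  50.3  43.8 -78.7] [557.3 273.3]
blue side 135 z [15.3 16.8 19.9] [619.  281.4  44.4  15.7 -76.8] [620.3 282.6]
blue scene 52 z [13.3 17.  22.5] [550.5 252.8  25.   17.9   8.8] [551.4 252.4]
blue scene 30 z [15.5 16.5 17.5] [615.1 284.5  36.7  12.9 -72.3] [616.3 285.7]
blue side 26 z [ 7.2  9.6 11.7] [550.1 287.2  35.3   3.5  13.1] [550.1 287.3]
yellow side 612 z [36.8 38.5 40.1] [591.6 276.3  96.8  29.4 -77.2] [591.4 279.3]
yellow scene 206 z [36.4 38.6 40. ] [593.7 272.9  93.1  29.7 -77.7] [595.4 270.4]
```

View pics/endc.png

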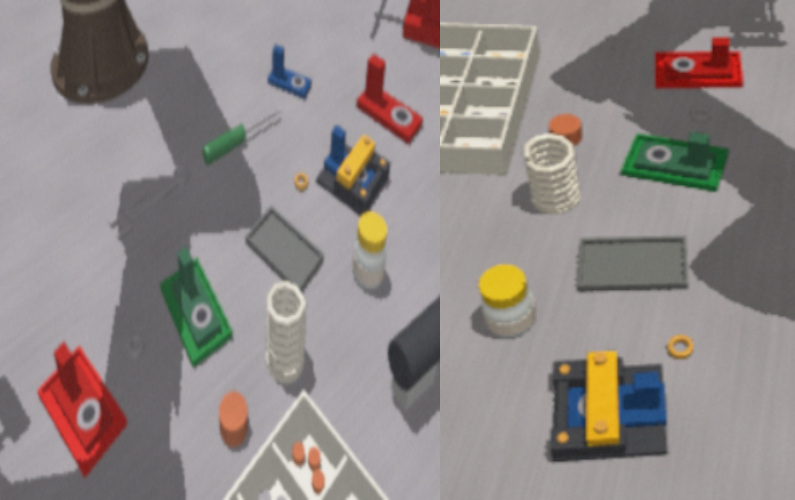

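The crops show red in the red tray at (82,405), green in the green tray at (197,305), and blue home under the bar at (350,160). Its tongue edge measures bridge x of about +45, which is the stop. The grey tray is empty, and the spring and jar are standing.

```bash
python3 -c "
from plant import workorder;print(workorder.close_job())"
```

```text
the job is handed in; nothing more can be done
None
```

The job is handed in at about 33 s on the robot's clock: blue is home against the stop under the bar, red and green lie flat in their own trays, and the spring and jar were not touched (the first grasp of green failed and was redone with a lighter grip).

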